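# Run a fingertip along the tray's glazing beads to seat them

### The job

The five brass beads that hold the glass in the wooden tray have worked up out of their groove. Starting at the end of the row beside the round stud, run your closed fingertips along the row in one pass and lightly press each bead in turn fully home, staying within 5 cm above the beads until the last is in. Do not lean on the glass, pull up any bead or disturb the pine cones and the remote.

Things in the scene. Friction and masses are not known exactly. Their poses are not given: they have to be found in the camera images.
- tray: Fixed octagonal wooden tray, 260 mm (its x) by 360 mm (its y), corners cut off at 45 degrees (65 mm back), frame bars 40 mm wide, frame top 30 mm above the table, glass sunk in it. Origin: centre of its underside; z up; its -x side faces the robot to within 0.45 rad. Along the middle of the frame bars runs a row of five brass beads: over the +y cut corner, the -x side, the -y cut corner.
- stud (a point): Top centre of a fixed round brass stud, 18 mm across, 11 mm high, on the frame's +y bar. It marks the starting end of the row, about 85 mm from the middle of bead 1.
- pane: Glass pane of the tray, 184 x 284 mm, top face 24 mm above the table (6 mm below the frame's top). It lies beside the row, its edge 20 mm from the row's centre line. Origin: same as the tray's. It bears only light touches (up to 10 N).
- bead1_top (a point): Centre of the flat top of brass bead 1, on the cut corner next to the stud (-x +y). Bead 66 mm long (its y, along the row), 10 mm wide; flat top 22 mm long, both ends slope down 9 mm over 22 mm. Top 9 to 12 mm above the frame at the start, 4 mm above it (34 mm above the table) when home. About 5 mm between beads; the row bends 35.5 mm beyond the middles of beads 2 and 4. z up.
- bead1 (a joint): How far bead 1 is pushed down into its groove, m: 0 to 0.003 at the start, 0.008 home against its stop, negative if pulled out. It slides only straight up and down, without tilting, against about 3 N of friction, and stays where it is left. Pushing along the row on a sloping end also drives it down.
- bead2_top (a point): Centre of the flat top of brass bead 2, on the tray's -x side, +y end. Bead 66 mm long (its y, along the row), 10 mm wide; flat top 22 mm long, both ends slope down 9 mm over 22 mm. Top 9 to 12 mm above the frame at the start, 4 mm above it (34 mm above the table) when home. About 5 mm between beads; the row bends 35.5 mm beyond the middles of beads 2 and 4. z up.
- bead2 (a joint): How far bead 2 is pushed down into its groove, m: 0 to 0.003 at the start, 0.008 home against its stop, negative if pulled out. It slides only straight up and down, without tilting, against about 3 N of friction, and stays where it is left. Pushing along the row on a sloping end also drives it down.
- bead3_top (a point): Centre of the flat top of brass bead 3, middle of the tray's -x side. Bead 66 mm long (its y, along the row), 10 mm wide; flat top 22 mm long, both ends slope down 9 mm over 22 mm. Top 9 to 12 mm above the frame at the start, 4 mm above it (34 mm above the table) when home. About 5 mm between beads; the row bends 35.5 mm beyond the middles of beads 2 and 4. z up.
- bead3 (a joint): How far bead 3 is pushed down into its groove, m: 0 to 0.003 at the start, 0.008 home against its stop, negative if pulled out. It slides only straight up and down, without tilting, against about 3 N of friction, and stays where it is left. Pushing along the row on a sloping end also drives it down.
- bead4_top (a point): Centre of the flat top of brass bead 4, on the tray's -x side, -y end. Bead 66 mm long (its y, along the row), 10 mm wide; flat top 22 mm long, both ends slope down 9 mm over 22 mm. Top 9 to 12 mm above the frame at the start, 4 mm above it (34 mm above the table) when home. About 5 mm between beads; the row bends 35.5 mm beyond the middles of beads 2 and 4. z up.
- bead4 (a joint): How far bead 4 is pushed down into its groove, m: 0 to 0.003 at the start, 0.008 home against its stop, negative if pulled out. It slides only straight up and down, without tilting, against about 3 N of friction, and stays where it is left. Pushing along the row on a sloping end also drives it down.
- bead5_top (a point): Centre of the flat top of brass bead 5, on the cut corner at the far end (-x -y). Bead 66 mm long (its y, along the row), 10 mm wide; flat top 22 mm long, both ends slope down 9 mm over 22 mm. Top 9 to 12 mm above the frame at the start, 4 mm above it (34 mm above the table) when home. About 5 mm between beads; the row bends 35.5 mm beyond the middles of beads 2 and 4. z up.
- bead5 (a joint): How far bead 5 is pushed down into its groove, m: 0 to 0.003 at the start, 0.008 home against its stop, negative if pulled out. It slides only straight up and down, without tilting, against about 3 N of friction, and stays where it is left. Pushing along the row on a sloping end also drives it down.
- cone_small: Small pine cone, 38 mm across, 38 mm tall, standing loose on the glass. Origin: centre of its underside. Must stay where it is.
- cone_big: Large pine cone, 64 mm across, 85 mm tall, standing loose on the round woven mat (210 mm across, 6 mm thick) to the left of the tray. Origin: centre of its underside. Must stay where it is.
- remote: Black remote control, 170 x 45 x 18 mm, lying loose on the round woven mat to the right of the tray. Origin: centre of its underside, long side along its x. Must stay where it is.

How it is judged:
On the way, in this order (a step that is already met when the one before it is completed fails the run):
1. bead 1 is pressed home (within 1.7 mm of its stop), before all others (value of joint bead1 above 0.0063 m), for 0.05 s.
2. bead 2 is pressed home (within 1.7 mm of its stop), after the one before it (value of joint bead2 above 0.0063 m), for 0.05 s.
3. bead 3 is pressed home (within 1.7 mm of its stop), after the one before it (value of joint bead3 above 0.0063 m), for 0.05 s.
4. bead 4 is pressed home (within 1.7 mm of its stop), after the one before it (value of joint bead4 above 0.0063 m), for 0.05 s.
5. bead 5 is pressed home (within 1.7 mm of its stop), after the one before it (value of joint bead5 above 0.0063 m), for 0.05 s.
At the end, for the whole second after the job is handed in: All five beads are home (each within 1.7 mm of its stop), and the pine cones and the remote are within 15 mm of where they stood (value of joint each of bead1, bead2, bead3, bead4, bead5 above 0.0063 m and not (distance of any of cone_small, cone_big, remote from where it was at the start of the episode above 0.015 m)); the robot touches nothing.
It fails at once if the fingers leave the row (more than about 60 mm above the beads) after the first bead is home and before the last is (value of joint bead1 above 0.0063 m and not (value of joint bead5 above 0.0063 m) and z of the grasp point in the frame of tray above 0.125 m).
It fails at once if the tray or its beads are pressed with more than 35 N (contact force between the arm and tray above 35 N).
It fails at once if the glass is pressed with more than 10 N (contact force between the arm and pane above 10 N).
It fails at once if a bead is pulled up out of its groove by more than 3 mm (value of joint any of bead1, bead2, bead3, bead4, bead5 below -0.003 m).
It fails at once if a pine cone or the remote is moved by more than 15 mm or lifted (distance of any of cone_small, cone_big, remote from where it was at the start of the episode above 0.015 m).
It also fails if it takes over 45 s, if anything falls off the work surface, if the arm or the gripper's body presses on something with over 40 N, if the wrist force passes 120 N, or if a joint passes its speed limit or range.

### The arm

A 6-joint arm with a two-finger parallel gripper is mounted at the origin on the work surface. World frame = base frame: x ahead of the robot, y to its left, z up, the work surface at z = 0. Lengths are in m, angles in rad, forces in N, time in s.
With the tool pointing down it reaches from about 0.35 to 0.975 m from the base axis. Payload 7.1 kg.
Tool frame: the origin (TCP) lies on the centre line of the jaws, within the pads' length; the fingertips stand 25 mm ahead of it and the grasp point (between the pads) lies 6 mm ahead of it (env.tip_extent is the distance from the TCP to the fingertips, in m); z points along the fingers, y is the line along which they close (so a half turn about z gives the same grasp; the last joint's range is limited). The gripper opens to 88 mm and grips with 3 to 60 N. Pads are 20 mm wide; open, the fingers measure 115 mm over their backs; the gripper's body (75 mm by 178 mm) begins 61 mm behind the grasp point.
Start: joints at [1.303, 0.423, 1.63, -0, 1.089, -0.019], TCP at [0.154, 0.606, 0.248] pointing down, gripper open.
Joint ranges: [-3, 3], [-0.9, 2.11], [0.09, 2.58], [-1.31, 4.45], [0.11, 2.69], [-2.54, 2.54]. Speed limits (rad/s): [2.39, 2.39, 3.01, 3.14, 3.14, 3.14].

### API

Orientations are given as a 3x3 rotation matrix whose columns are the frame's x, y, z axes.
In Python, from workcell import env gives the robot as it stands.
- The arm moves only by the tool play_rows, never from a script. Its argument "rows" is a list of rows, each a list of 7 numbers: the shift along the world's x, y, z in mm, then the turn, a rotation vector about the world's x, y, z in units of 5 degrees (1.0 is 5 degrees), then the closure in counts, from 0 (fully open) to 255 (shut). In form: [[x, y, z, ax, ay, az, fingers], ...]. A call has 1 to 5 rows; each row shifts and turns the commanded pose from where the row before left it; what a row does not reach is not made up. A row lasts 1/12 s, in which the tool goes at most 41.7 mm and 7.16 degrees, less where a joint would pass 70% of its speed; a pose out of reach is approached as far as the arm can. A call is refused whole if a number of a shift passes 41.7 or a number of a turn 1, either way. A call with a gripper value outside its range is refused whole. The fingers move at their own pace and stop on an object; the grip force is fixed at half the most. Time passes only in rows, so rows that do not move let the fingers close. It gives the time, the measured TCP pose, the force, the opening and the grip force at its end, in the units of the state.
- env.get_obs(): the state, without advancing time (a new reading comes with each control period).
- env.grab_frame(name): name is "scene" or "top" or "wrist"; returns the picture (400x640x3 uint8, red, green, blue); there is no depth.
- env.get_calibration(name): a dict with "mtx" (3x3 intrinsics, pixels), "distortion" ([k1, k2, p1, p2, k3] as OpenCV has them; the pictures are not rectified), "position" and "orientation" of the camera in the world. Camera axes: x right, y down, z forward; pixel columns grow to the right and rows downward; lengths in m; the calibration is good to about 2 mm. A picture is of the moment at which its call begins: read the wrist's pose just before it. get_calibration takes no time and is no camera call; for the wrist camera it gives the pose at the moment of the call.
- env.close_job(): hands the job in; it is judged then, once.
Trained networks look in the newest picture that a camera, given by its name, has taken for a name from the list of things; names that differ only in an ending like _2 or _b are one class to them, and where a whole thing is asked for, a point or a joint stands for the part that bears it (a point fixed in the world has none). Each returns a list of dicts, best first, with "confidence" (0 to 1); they miss things now and then, are a little off and sometimes report something else, mostly with a low value. They report only what shows in the picture. A call takes as long as a camera call.
- env.trace(camera, label): "pixels" (400x640 bool, what is visible of it) and "pixel" ([column, row] in pixels, amid what is visible of it).
The state is a dict: "time_s": time; "qpos": joint angles; "dq": joint speeds; "joint_efforts": joint torques, N m; "position": TCP position; "tcp_rot": TCP orientation; "contact_force": force on the tool from outside, world axes, zero at the start; "torque": the same for the moment, N m; "width": opening from 0.0 (shut) to 1.0 (fully open); "grip_force": force on a finger pad.
Only numpy, scipy, OpenCV 4.12 (cv2) and the standard library are available. Lean on these libraries where they do the work, as an engineer would, in place of code of your own. Each camera call takes 0.05 s, during which the arm holds its last target. There are 200 camera calls.

## Working session

There is one attempt and no reset: what is moved stays moved. The work goes in short steps, Python scripts to look and compute and a tool call to move; the robot and the scene stay as the last step left them, time stands still between calls to the robot, and variables do not carry over. Pictures are saved under pics/ and viewed, at most 10 in all, crops included, and the job is handed in when it is done.

Besides the shell and the picture viewer there is one more tool, called after ">>>" as a command line: name --pt "numbers of a row" for each row, then --argument value for the rest. play_rows: Moves the arm, as the interface text tells. Its arguments: {"type":"object","properties":{"rows":{"type":"array","items":{"type":"array","items":{"type":"number"}}}},"required":["rows"]}

```bash
mkdir -p pics; cat > h.py <<'E'
import numpy as np, cv2
from workcell import env
def ray(cam,px):
    c=env.get_calibration(cam)
    u=cv2.undistortPoints(np.array([[px]],float),np.array(c["mtx"]),np.array(c["distortion"]))[0,0]
    return np.array(c["position"]),np.array(c["orientation"])@np.array([u[0],u[1],1.])
def at_z(cam,px,z):
    o,d=ray(cam,px); return o+d*(z-o[2])/d[2]
def save(cam,name):
    im=env.grab_frame(cam); cv2.imwrite(f"pics/{name}.png",cv2.cvtColor(im,cv2.COLOR_RGB2BGR)); return im
E
python3 - <<'E'
from h import *
o=env.get_obs(); print(o["position"],o["tcp_rot"],o["contact_force"],o["width"],env.tip_extent)
save("scene","s0"); save("top","t0")
for cam in("top","scene"):
  for l,z in [("stud",.041),("bead1_top",.041),("bead2_top",.041),("bead3_top",.041),("bead4_top",.041),("bead5_top",.041),("cone_small",.04),("cone_big",.04),("remote",.02),("tray",.03),("pane",.024)]:
    for r in env.trace(cam,l)[:6]: print(cam,l,round(r["confidence"],2),np.round(r["pixel"]),np.round(at_z(cam,r["pixel"],z),3),r["pixels"].sum())
E
```

```text
[0.15371686 0.60523859 0.246911  ] [[-9.69211288e-01  2.46230137e-01 -4.46547839e-04]
 [ 2.46230534e-01  9.69210125e-01 -1.50260375e-03]
 [ 6.28123601e-05 -1.56629423e-03 -9.99998771e-01]] [0.20585927 0.14514326 0.23251879] 0.9992036226599369 0.025
top stud 0.65 [307. 180.] [0.662 0.055 0.041] 9815
top bead1_top 0.31 [360. 189.] [ 0.633 -0.093  0.041] 48
top bead2_top 0.62 [295. 220.] [0.548 0.088 0.041] 88
top bead3_top 0.43 [363. 184.] [ 0.648 -0.104  0.041] 25
top bead4_top 0.43 [345. 203.] [ 0.594 -0.051  0.041] 94
top bead4_top 0.41 [295. 220.] [0.548 0.088 0.041] 67
top bead5_top 0.53 [305. 181.] [0.659 0.062 0.041] 9952
top bead5_top 0.44 [357. 187.] [ 0.639 -0.085  0.041] 74
top cone_small 0.47 [313. 166.] [0.704 0.037 0.04 ] 169
top cone_big 0.71 [148. 213.] [0.574 0.5   0.04 ] 645
top remote 0.9 [497. 240.] [ 0.486 -0.472  0.02 ] 1092
top remote 0.49 [358. 186.] [ 0.646 -0.089  0.02 ] 64
top tray 0.34 [322. 210.] [0.577 0.013 0.03 ] 72
top pane 0.7 [306. 180.] [0.667 0.059 0.024] 5383
top pane 0.53 [271. 221.] [0.549 0.16  0.024] 69
scene stud 0.77 [355. 215.] [0.692 0.015 0.041] 7918
scene bead2_top 0.6 [340. 169.] [0.56  0.144 0.041] 47
scene bead2_top 0.56 [330. 185.] [0.567 0.071 0.041] 51
scene bead3_top 0.59 [321. 196.] [0.572 0.018 0.041] 62
scene bead4_top 0.39 [314. 214.] [ 0.593 -0.049  0.041] 59
scene cone_small 0.75 [362. 213.] [0.702 0.034 0.04 ] 182
scene cone_small 0.58 [320. 234.] [ 0.644 -0.098  0.04 ] 94
scene cone_small 0.51 [353. 212.] [0.681 0.021 0.04 ] 7907
scene cone_big 0.87 [399. 111.] [0.581 0.497 0.04 ] 416
scene remote 0.89 [189. 310.] [ 0.491 -0.474  0.02 ] 1062
scene tray 0.77 [353. 214.] [0.68  0.022 0.03 ] 7914
scene pane 0.85 [351. 208.] [0.661 0.042 0.024] 3852
```

```bash
python3 - <<'E'
import cv2
a=cv2.imread("pics/t0.png")[110:260,220:420]; cv2.imwrite("pics/t0c.png",cv2.resize(a,None,fx=4,fy=4,interpolation=cv2.INTER_CUBIC))
E
```

```text
(no output)
```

View pics/t0c.png

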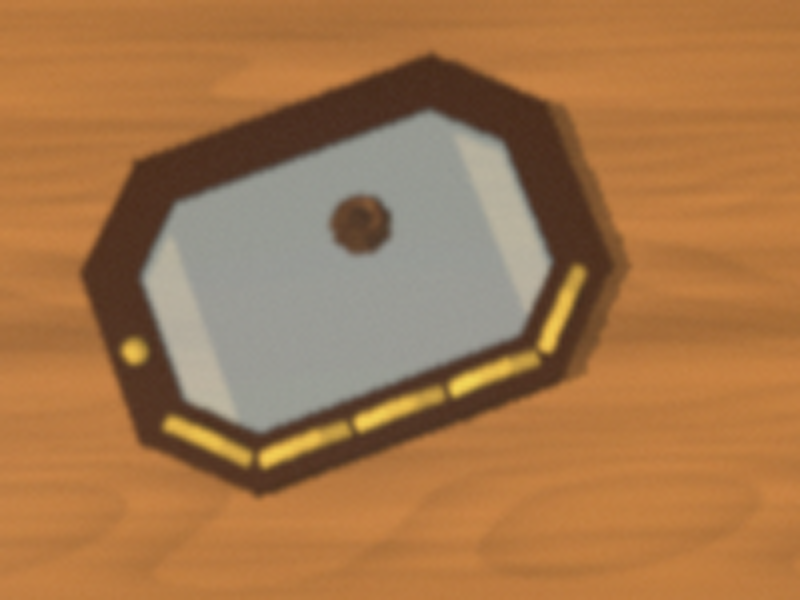

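View pics/s0.png

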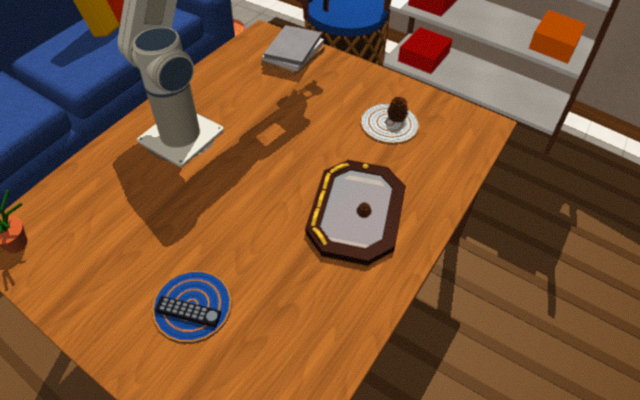

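The top view shows the tray with the stud at about pixel (253, 198). The beads run from (272, 220) round to (361, 187), left to right. The small cone stands on the glass at (310, 166). I'll fit the tray pose from the yellow pixels.

```bash
cat >> h.py <<'E'
P=[(-.110,.115+.0)] # placeholder
def centers():
    # centre line corners: 20 mm inside outer edges
    s=.02; k=.065
    bx=-.13+s; by=.18-k-s*np.tan(np.pi/8)   # bend point
    d=.0355/np.sqrt(2)
    return np.array([[bx+d,by+d],[bx,by-.0355],[bx,0],[bx,-by+.0355],[bx+d,-by-d]]),(bx,by)
def world(pose,p):
    c,s=np.cos(pose[2]),np.sin(pose[2]); p=np.atleast_2d(p)
    return np.c_[pose[0]+c*p[:,0]-s*p[:,1],pose[1]+s*p[:,0]+c*p[:,1]]
E
python3 - <<'E'
from h import *
from scipy.optimize import least_squares
c,b=centers(); print(c,b)
im=cv2.imread("pics/t0.png"); hsv=cv2.cvtColor(im,cv2.COLOR_BGR2HSV)
m=cv2.inRange(hsv,(18,120,130),(35,255,255)); m[:,:220]=0;m[:,420:]=0;m[:120]=0;m[240:]=0
n,l,st,ce=cv2.connectedComponentsWithStats(m)
for i in range(1,n):
    if st[i,4]>5: print(st[i],ce[i],at_z("top",ce[i],.038))
# row fit: each yellow pixel -> distance to centre polyline
ys,xs=np.nonzero(m); 
stud=at_z("top",[253.5,197.8],.038)[:2]
W=np.array([at_z("top",p,.037)[:2] for p in zip(xs.astype(float),ys.astype(float))])
W=W[np.linalg.norm(W-stud,axis=1)>.025]
V=np.array([[b[0]+.05,b[1]+.05],[b[0],b[1]],[b[0],-b[1]],[b[0]+.05,-b[1]-.05]])
def dist(pose):
    v=world(pose,V); D=[]
    for a,e in zip(v[:-1],v[1:]):
        t=np.clip(((W-a)@(e-a))/((e-a)@(e-a)),0,1); D.append(np.linalg.norm(W-a-t[:,None]*(e-a),axis=1))
    return np.min(D,0)
r=least_squares(dist,[.66,.05,.36],loss='soft_l1',f_scale=.004); print(r.x,np.sqrt(np.mean(r.fun**2)))
print(world(r.x,c)); print(stud, world(r.x,[[0,.16]]))
u=world(r.x,c)[0]-stud; print(np.linalg.norm(u))
E
```

```text
[[-0.08489771  0.13181802]
 [-0.11        0.07121573]
 [-0.11        0.        ]
 [-0.11       -0.07121573]
 [-0.08489771 -0.13181802]] (-0.11, np.float64(0.1067157287525381))
[284 176  83  51 465] [327.97419355 206.20215054] [ 0.58645564 -0.00308253  0.038     ]
[250 194   7   7  36] [253.05555556 197.33333333] [0.61502924 0.20764547 0.038     ]
[261 214  22  13 112] [271.44642857 219.58928571] [0.55101434 0.15510996 0.038     ]
[0.67530059 0.05891655 0.34694721] 0.0039644922000379315
[[ 0.55063962  0.15401257]
 [ 0.54763955  0.08848576]
 [ 0.57185493  0.02151341]
 [ 0.59607031 -0.04545894]
 [ 0.64028339 -0.09391475]]
[0.61367018 0.2063665 ] [[0.62089603 0.20938297]]
0.08193769392097942
```

>>> play_rows --pt "41 -41 0 0 0 0 255" --pt "41 -41 0 0 0 0 255" --pt "41 -41 0 0 0 0 255" --pt "41 -41 0 0 0 0 255" --pt "41 -41 0 0 0 0 255"

```text
time_s: 1.62
position: [0.3021, 0.4571, 0.2478]
tcp_rot: [[-0.969, 0.246, 0.0], [0.246, 0.969, 0.0], [-0.0, 0.0, -1.0]]
contact_force: [1.2, 0.0, -0.2]
width: 0.663
grip_force: 0.0
```

>>> play_rows --pt "25 -30 0 0 0 0 255" --pt "25 -30 0 0 0 0 255" --pt "25 -30 0 0 0 0 255" --pt "25 -30 0 0 0 0 255" --pt "25 -30 0 0 0 0 255"

```text
time_s: 2.03
position: [0.4272, 0.3068, 0.2479]
tcp_rot: [[-0.969, 0.246, 0.0], [0.246, 0.969, 0.0], [-0.0, 0.0, -1.0]]
contact_force: [0.7, 1.0, -0.2]
width: 0.284
grip_force: 0.0
```

>>> play_rows --pt "25 -30 0 0 0 0 255" --pt "25 -30 0 0 0 0 255" --pt "25 -30 0 0 0 0 255" --pt "0 0 0 0 0 0 255" --pt "0 0 0 0 0 0 255"

```text
time_s: 2.45
position: [0.5022, 0.217, 0.2477]
tcp_rot: [[-0.968, 0.25, 0.0], [0.25, 0.968, 0.0], [-0.0, 0.0, -1.0]]
contact_force: [-0.4, -0.8, 0.3]
width: 0.004
grip_force: 0.0
```

```bash
python3 - <<'E'
from h import *
o=env.get_obs(); print(o["position"],o["contact_force"],o["width"]); c=env.get_calibration("wrist"); print(c["position"],c["orientation"])
save("wrist","w0")
E
```

```text
[0.50218229 0.2169728  0.24766231] [-0.44261658 -0.82899724  0.26395586] 0.004318825936816243
[0.42927086 0.236574   0.38508804] [[ 2.49566361e-01  9.30359981e-01  2.68601821e-01]
 [ 9.68357694e-01 -2.39800259e-01 -6.91318534e-02]
 [ 9.32762477e-05  2.77355625e-01 -9.60767323e-01]]
```

View pics/w0.png

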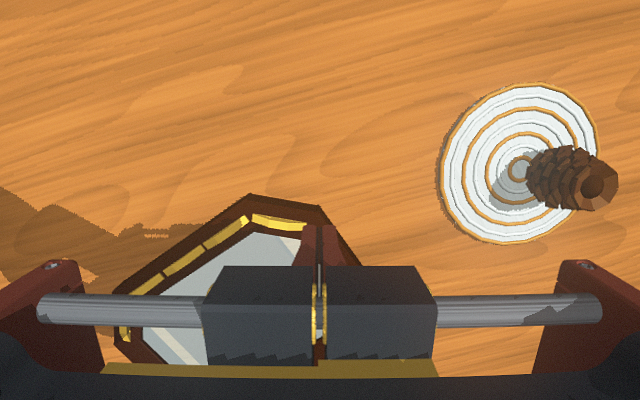

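The wrist view shows beads 1–4 along the tray's near edge, from (305, 225) over the bend at (248, 217) down to (135, 300). Bead 5 is at (123, 335). I'll check the fit against this view.

```bash
python3 - <<'E'
from h import *
from scipy.optimize import least_squares
c,b=centers()
im=cv2.imread("pics/w0.png"); hsv=cv2.cvtColor(im,cv2.COLOR_BGR2HSV)
m=cv2.inRange(hsv,(20,120,130),(35,255,255)); m[:,:115]=0;m[:,308:]=0;m[:205]=0;m[300:]=0
ys,xs=np.nonzero(m); print(len(xs))
W=np.array([at_z("wrist",p,.038)[:2] for p in zip(xs.astype(float),ys.astype(float))])
V=np.array([[b[0]+.05,b[1]+.05],[b[0],b[1]],[b[0],-b[1]],[b[0]+.05,-b[1]-.05]])
def dist(pose):
    v=world(pose,V); D=[]
    for a,e in zip(v[:-1],v[1:]):
        t=np.clip(((W-a)@(e-a))/((e-a)@(e-a)),0,1); D.append(np.linalg.norm(W-a-t[:,None]*(e-a),axis=1))
    return np.min(D,0)
r=least_squares(dist,[.675,.059,.347],loss='soft_l1',f_scale=.004); print(r.x,np.sqrt(np.mean(r.fun**2)))
p=world(r.x,c);print(p); bw=world(r.x,[[b[0],b[1]],[b[0],-b[1]]]); print(bw)
e=p[4]+(p[4]-bw[1])/.0355*.02; print("end",e)
E
```

```text
1645
[0.67267469 0.06127488 0.35019565] 0.005000810707508019
[[ 0.54770546  0.15596545]
 [ 0.54491827  0.09042924]
 [ 0.56935107  0.02353591]
 [ 0.59378388 -0.04335742]
 [ 0.63815413 -0.09166936]]
[[ 0.53273887  0.12377459]
 [ 0.60596327 -0.07670277]]
end [ 0.65628982 -0.10010124]
```

>>> play_rows --pt "12 -16 -30 0 0 0 255" --pt "12 -16 -30 0 0 0 255" --pt "12 -15 -30 0 0 0 255" --pt "11 -15 -30 0 0 0 255" --pt "0 0 -15 0 0 0 255"

```text
time_s: 2.92
position: [0.5474, 0.1559, 0.1096]
tcp_rot: [[-0.969, 0.246, -0.003], [0.246, 0.969, -0.001], [0.002, -0.002, -1.0]]
contact_force: [0.5, 0.5, 0.2]
width: 0.006
grip_force: 0.0
```

>>> play_rows --pt "0 0 -15 0 0 0 255" --pt "0 0 -15 0 0 0 255" --pt "0 0 -10 0 0 0 255" --pt "0 0 0 0 0 0 255" --pt "0 0 0 0 0 0 255"

```text
time_s: 3.33
position: [0.5475, 0.1574, 0.0726]
tcp_rot: [[-0.97, 0.245, -0.001], [0.245, 0.97, -0.0], [0.001, -0.0, -1.0]]
contact_force: [-0.1, -0.4, -0.1]
width: 0.004
grip_force: 0.0
```

```bash
python3 - <<'E'
from h import *
o=env.get_obs(); print(o["position"],o["contact_force"])
save("wrist","w1")
E
```

```text
[0.5475494  0.15744018 0.07256483] [-0.07497241 -0.36698144 -0.05479432]
```

View pics/w1.png

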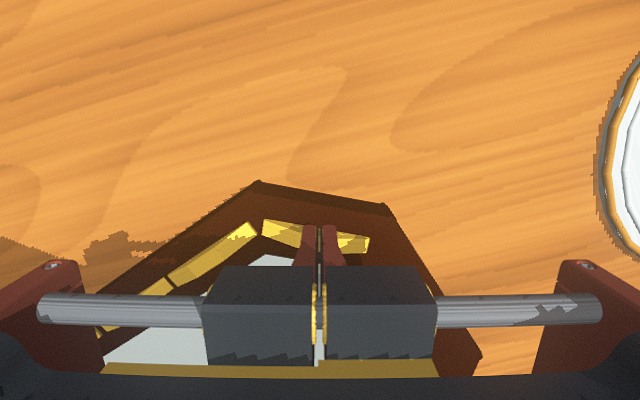

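The fingertips at (320, 232) stand over the middle of bead 1, which spans (263, 228) to (369, 244). Pressing now.

>>> play_rows --pt "0 0 -4 0 0 0 255" --pt "0 0 -4 0 0 0 255" --pt "0 0 -3 0 0 0 255" --pt "0 0 -2 0 0 0 255" --pt "0 0 0 0 0 0 255"

```text
time_s: 3.8
position: [0.5487, 0.1566, 0.0597]
tcp_rot: [[-0.969, 0.246, 0.001], [0.246, 0.969, 0.0], [-0.001, 0.001, -1.0]]
contact_force: [0.3, 1.4, 1.0]
width: 0.003
grip_force: 0.5
```

>>> play_rows --pt "0 0 -0.5 0 0 0 255" --pt "0 0 0 0 0 0 255"

```text
time_s: 3.97
position: [0.5485, 0.1565, 0.0594]
tcp_rot: [[-0.969, 0.246, 0.001], [0.246, 0.969, 0.0], [-0.001, 0.0, -1.0]]
contact_force: [0.8, 1.0, 2.3]
width: 0.005
grip_force: 1.1
```

>>> play_rows --pt "0 0 -0.5 0 0 0 255" --pt "0 0 0 0 0 0 255"

```text
time_s: 4.13
position: [0.5486, 0.1565, 0.0593]
tcp_rot: [[-0.969, 0.246, 0.001], [0.246, 0.969, 0.0], [-0.001, 0.0, -1.0]]
contact_force: [0.1, 1.5, 6.9]
width: 0.003
grip_force: 3.3
```

>>> play_rows --pt "-4 -8 0 0 0 0 255" --pt "-4 -8 0 0 0 0 255" --pt "-4 -8 0 0 0 0 255" --pt "-2 -8 0 0 0 0 255" --pt "0 -2 0 0 0 0 255"

```text
time_s: 4.55
position: [0.5328, 0.1212, 0.0584]
tcp_rot: [[-0.969, 0.247, -0.002], [0.247, 0.969, -0.0], [0.002, -0.001, -1.0]]
contact_force: [-0.6, 5.1, 3.1]
width: 0.006
grip_force: 2.1
```

>>> play_rows --pt "3 -8 0 0 0 0 255" --pt "3 -8 0 0 0 0 255" --pt "3 -8 0 0 0 0 255" --pt "3 -8 0 0 0 0 255" --pt "0 0 0 0 0 0 255"

```text
time_s: 4.97
position: [0.5468, 0.0894, 0.0592]
tcp_rot: [[-0.969, 0.247, 0.0], [0.247, 0.969, 0.0], [-0.0, 0.0, -1.0]]
contact_force: [-0.2, -2.3, 9.6]
width: 0.002
grip_force: 4.5
```

Bead 2 is home, with the tip at 34.2 mm and about 9 N. I'll go on to bead 3 at (.571, .0225).

>>> play_rows --pt "4 -11 0 0 0 0 255" --pt "4 -11 0 0 0 0 255" --pt "4 -11 0 0 0 0 255" --pt "4 -11 0 0 0 0 255" --pt "4 -11 0 0 0 0 255"

```text
time_s: 5.38
position: [0.5663, 0.0347, 0.0587]
tcp_rot: [[-0.969, 0.247, -0.001], [0.247, 0.969, 0.0], [0.001, 0.0, -1.0]]
contact_force: [-3.0, 10.8, 12.5]
width: 0.0
grip_force: 8.1
```

>>> play_rows --pt "4 -11 0 0 0 0 255" --pt "0 0 0 0 0 0 255"

```text
time_s: 5.55
position: [0.5712, 0.0224, 0.0593]
tcp_rot: [[-0.969, 0.248, 0.001], [0.248, 0.969, -0.0], [-0.001, -0.0, -1.0]]
contact_force: [-0.6, -2.9, 9.5]
width: 0.005
grip_force: 4.5
```

>>> play_rows --pt "4 -11 0 0 0 0 255" --pt "4 -11 0 0 0 0 255" --pt "4 -11 0 0 0 0 255" --pt "4 -10 0 0 0 0 255" --pt "4 -10 0 0 0 0 255"

```text
time_s: 5.97
position: [0.5903, -0.0295, 0.0586]
tcp_rot: [[-0.969, 0.247, -0.001], [0.247, 0.969, 0.0], [0.001, 0.0, -1.0]]
contact_force: [-2.0, 5.7, 9.8]
width: 0.002
grip_force: 5.0
```

>>> play_rows --pt "4 -12 0 0 0 0 255" --pt "0 0 0 0 0 0 255"

```text
time_s: 6.13
position: [0.5953, -0.0429, 0.0593]
tcp_rot: [[-0.969, 0.247, 0.001], [0.247, 0.969, -0.001], [-0.001, -0.0, -1.0]]
contact_force: [0.2, -2.7, 8.4]
width: 0.004
grip_force: 4.2
```

>>> play_rows --pt "4 -11 0 0 0 0 255" --pt "4 -11 0 0 0 0 255" --pt "4 -11 0 0 0 0 255" --pt "8 -4 0 0 0 0 255" --pt "8 -4 0 0 0 0 255"

```text
time_s: 6.55
position: [0.6211, -0.0825, 0.058]
tcp_rot: [[-0.969, 0.247, -0.004], [0.247, 0.969, 0.0], [0.004, -0.0, -1.0]]
contact_force: [-4.7, 2.6, 4.0]
width: 0.006
grip_force: 3.5
```

>>> play_rows --pt "8 -4 0 0 0 0 255" --pt "8 -4 0 0 0 0 255" --pt "0 0 0 0 0 0 255" --pt "0 0 0 0 0 0 255"

```text
time_s: 6.88
position: [0.639, -0.0902, 0.0593]
tcp_rot: [[-0.969, 0.246, 0.0], [0.246, 0.969, -0.001], [-0.0, -0.0, -1.0]]
contact_force: [-3.0, -0.6, 8.2]
width: 0.007
grip_force: 4.5
```

All the beads read home at 34.3 mm. I'll lift off and check.

>>> play_rows --pt "0 0 10 0 0 0 255" --pt "0 0 30 0 0 0 255" --pt "-15 0 35 0 0 0 255" --pt "-20 0 35 0 0 0 255" --pt "-30 0 20 0 0 0 255"

```text
time_s: 7.3
position: [0.5763, -0.0902, 0.1926]
tcp_rot: [[-0.969, 0.246, 0.007], [0.246, 0.969, -0.001], [-0.007, 0.0, -1.0]]
contact_force: [0.7, -0.2, 0.9]
width: 0.007
grip_force: 0.0
```

>>> play_rows --pt "-30 25 10 0 0 0 255" --pt "-30 25 0 0 0 0 255" --pt "-30 25 0 0 0 0 255" --pt "-30 25 0 0 0 0 255" --pt "0 0 0 0 0 0 255"

```text
time_s: 7.72
position: [0.4477, 0.0128, 0.1984]
tcp_rot: [[-0.97, 0.244, -0.005], [0.244, 0.97, 0.001], [0.005, -0.001, -1.0]]
contact_force: [-0.1, 0.5, 0.3]
width: 0.006
grip_force: 0.0
```

```bash
python3 - <<'E'
from h import *
o=env.get_obs(); print(o["position"],o["contact_force"])
a=save("scene","s1")[140:290,270:430]; b=save("wrist","w2")
b=cv2.resize(b[180:400,:],(640,220)); a=cv2.resize(a,(400,375),interpolation=cv2.INTER_CUBIC)
o=np.zeros((595,640,3),np.uint8); o[:220]=b; o[220:,:400]=a
cv2.imwrite("pics/f.png",o[:,:,::-1])
E
```

```text
[0.44771892 0.01283292 0.19837698] [-0.1093223   0.45738362  0.32808867]
```

View pics/f.png

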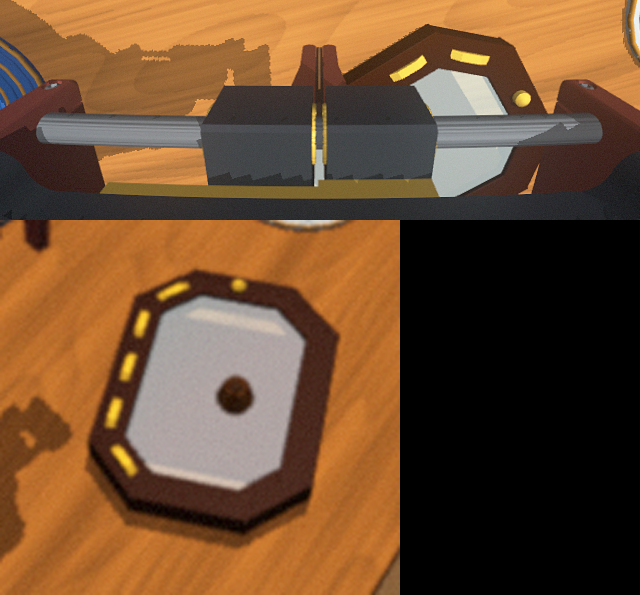

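The scene crop shows all five beads as short, evenly sunk dashes between (173, 290) and (124, 460). The cone is still in place at (235, 394), and the arm is clear.

```bash
python3 -c "
from workcell import env; print(env.close_job())"
```

```text
the job is handed in; nothing more can be done
None
```

I pressed all five beads home in order in one pass starting from the stud end, with no reading above about 17 N; the fingertips never went over the glass and the small cone hasn't moved. The job is handed in, but no verdict came back.

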